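# Push the specimen dish through the posts into its dock

## Task

With the fingertips, push the small glass dish that holds the brown stone along the table, through the narrow gap between the two posts of the aluminium dock, until it rests against the dock's back wall. Do not pick the dish up: it stays flat on the table all the way. Do not touch the stone, which stays in the dish, and leave the other things where they are.

Things in the scene. Friction and masses are not known exactly. Their poses are not given: they have to be found in the camera images.
- dish: small clear glass dish, round, 89 mm outside diameter, 16 mm high, open at the top, wall about 2 mm, floor about 2 mm, about 0.04 kg, loose on the table; it holds the brown stone. Origin: centre of its underside, z up. It slides freely and stops when no longer pushed.
- stone: brown rough stone (jasper), 26 x 30 x 18 mm, lying loose in the small dish. Origin: centre of its underside.
- dock: U-shaped aluminium dock fixed to the table, no floor plate. Origin: on the table midway between the two posts at its mouth; +x points into it, z up. Posts 24 mm across, 32 high, at y = +-59.5 mm: gap 95 mm (dish plus 3 mm each side). Behind, side rails 18 high, 116 apart inside, 140 outside; back wall 18 high, inner face at x = 107 mm, so the dish centre ends at about x = 62 mm. Overall end x = 119 mm.
- charger: black charger block, 42 x 62 x 30 mm, loose, to be left alone. Origin: centre of its underside.
- limonite: yellow-brown mineral lump, 40 x 56 x 26 mm, loose on the table, to be left alone. Origin: centre of its underside.
- big_dish: larger empty clear glass dish, 103 mm in diameter, 16 mm high, loose, to be left alone. Origin: centre of its underside.
- tape_roll: roll of tape standing flat, 52 mm in diameter, 28 mm high, loose, to be left alone. Origin: centre of its underside.

How it is judged (in metres and radians):
On the way:
1. the dish passes between the two posts, flat on the table (x of dish in the frame of dock between -0.02 and 0.03 m and y of dish in the frame of dock between -0.012 and 0.012 m and height (world z) of dish below 0.006 m), for 0.05 s.
At the end, for the whole second after the job is handed in: The small dish lies flat and still on the table inside the dock, within about 5 mm of the back wall, with the stone in it (x of dish in the frame of dock between 0.057 and 0.068 m and y of dish in the frame of dock between -0.018 and 0.018 m and height (world z) of dish below 0.005 m and angle between dish's own z axis and vertical below 0.08 rad and linear speed of dish below 0.01 m/s and horizontal distance between stone and dish below 0.04 m and height (world z) of stone below 0.02 m); the robot touches nothing.
It fails at once if the small dish is lifted or tipped (height (world z) of dish above 0.012 m or angle between dish's own z axis and vertical above 0.25 rad).
It fails at once if the robot touches the stone (contact force between any of the fingers, the arm and stone above 0.5 N).
It fails at once if the stone leaves the dish (horizontal distance between stone and dish above 0.045 m).
It fails at once if one of the other things is moved by more than 1.5 cm (distance of any of charger, limonite, big_dish, tape_roll from where it was at the start of the episode above 0.015 m).
It also fails if it takes over 48 s, if anything falls off the work surface, if the arm or the gripper's body presses on something with over 40 N, if the wrist force passes 120 N, or if a joint passes its speed limit or range.

## Robot

A 6-joint arm with a two-finger parallel gripper is mounted at the origin on a cart in front of the work surface, level with it; the furniture and walls round the work are solid. World frame = base frame: x ahead of the robot, y to its left, z up, the work surface at z = 0. Lengths are in m, angles in degrees, forces in N, time in s.
With the tool pointing down it reaches from about 0.25 to 0.725 m from the base axis. Payload 9.7 kg.
Tool frame: the origin (TCP) lies on the centre line of the jaws, within the pads' length; the fingertips stand tip_reach ahead of it and the grasp point (between the pads) lies 2 mm behind it (tip_reach is the distance from the TCP to the fingertips, in m); z points along the fingers, y is the direction in which the jaws open and shut (so a half turn about z gives the same grasp; the last joint's range is limited). The gripper opens to 85 mm and grips with 20 to 120 N. Pads are 22 mm wide; open, the fingers measure 114 mm over their backs; the gripper's body (76 mm by 85 mm) begins 54 mm behind the grasp point. The pads swing forward as they close: fully open they stand 13 mm farther back than shut.
Start: joints at [-74.943, 4.979, 10.078, 95.1, 0, 90], TCP at [0.143, -0.531, 0.248] pointing down, gripper open.
Joint ranges: [-179.16, 179.16], [-48.56, 103.87], [-65.8, 70.77], [-126.05, 130.52], [-82.76, 87.17], [-180, 180]. Speed limits (degrees/s): [127.2, 127.2, 147.25, 180, 180, 180].

## Interface

Orientations are given as [roll, pitch, yaw] about the fixed x, y, z axes, in that order (R = Rz(yaw) Ry(pitch) Rx(roll)).
In Python, from workcell import get_obs, camera, calibration, job_done, tip_reach gives the robot as it stands.
- The arm moves only by the tool apply_moves, never from a script. Its argument "rows" is a list of rows, each a list of 7 numbers: the shift along the world's x, y, z in mm, then the turn, a rotation vector about the world's x, y, z in degrees, then the closure, from 0 (fully open) to 1 (shut). A call has 1 to 20 rows; each row shifts and turns the commanded pose from where the row before left it; what a row does not reach is not made up. A row lasts 1/8 s, in which the tool goes at most 62.5 mm and 10.7 degrees, less where a joint would pass 70% of its speed; a pose out of reach is approached as far as the arm can. A call with a gripper value outside its range is refused whole. The fingers move at their own pace and stop on an object; "grip_force" is the grip in N (left out, the last holds). Time passes only in rows, so rows that do not move let the fingers close. It gives the time, the measured TCP pose, the force and the opening at its end, in the units of the state.
- get_obs(): the state, without advancing time (a new reading comes with each control period).
- camera(name): name is "scene" or "top" or "wrist"; returns the picture (400x640x3 uint8, red, green, blue); there is no depth.
- calibration(name): a dict with "intrinsics" (3x3 intrinsics, pixels), "T" (4x4, takes a point from camera to world coordinates); the wrist camera has in their place "mount" (4x4, takes a point from camera to tool coordinates, whose origin is the TCP and whose axes are the flange's). Camera axes: x right, y down, z forward; pixel columns grow to the right and rows downward; lengths in m; the calibration is good to about 2 mm. A picture is of the moment at which its call begins: read the wrist's pose just before it. calibration takes no time and is no camera call.
- job_done(): hands the job in, once; it reports no verdict.
The state is a dict: "time": time; "q": joint angles; "qd": joint speeds; "joint_efforts": joint torques, N m; "ee_pos": TCP position; "tcp_rot": TCP orientation; "wrist_force": force on the tool from outside, world axes, zero at the start; "torque": the same for the moment, N m; "opening": finger opening in m.
Only numpy, scipy, OpenCV 4.12 (cv2) and the standard library are available. Lean on these libraries where they do the work, as an engineer would, in place of code of your own. Each camera call takes 0.05 s, during which the arm holds its last target.

## Working session

There is one attempt and no reset: what is moved stays moved. The work goes in short steps, Python scripts to look and compute and a tool call to move; the robot and the scene stay as the last step left them, time stands still between calls to the robot, and variables do not carry over. Pictures are saved under pics/ and viewed, and the job is handed in when it is done.

Besides the shell and the picture viewer there is one more tool, called by a JSON object that holds its "method" and its "body". apply_moves: Moves the arm, as the interface text tells. Its arguments: {"type":"object","properties":{"rows":{"type":"array","items":{"type":"array","items":{"type":"number"}}},"grip_force":{"type":"number"}},"required":["rows"]}

```bash
mkdir -p pics; python3 - <<'E'
from workcell import *
import cv2
print(get_obs(), tip_reach)
for n in ("scene","top"):
    im=camera(n); cv2.imwrite(f"pics/{n}0.png",im[:,:,::-1]); c=calibration(n); print(n,c)
print(calibration("wrist"))
E
```

```text
{'time': 0.0, 'q': array([-7.49422051e+01,  5.01224796e+00,  1.00338552e+01,  9.50988053e+01,
        1.78511527e-03,  9.00008666e+01]), 'qd': array([-0.09843648, -0.0038301 , -0.02409748, -0.04456646,  0.05056001,
       -0.03069356]), 'joint_efforts': array([-1.51106519e-04, -5.20386744e+01,  4.64803433e+01,  1.64673262e-02,
        1.32643318e-04,  2.91869419e-06]), 'ee_pos': array([ 0.14284159, -0.53091706,  0.24756667]), 'tcp_rot': array([-1.79922802e+02, -1.78394604e-03,  1.50569259e+01]), 'wrist_force': array([-0.4803843 , -1.00392136,  0.47497925]), 'torque': array([-0.00483311,  0.00944941,  0.01674644]), 'opening': 0.08532915574916726} 0.017
scene {'intrinsics': array([[455.15349024,   0.        , 319.38964569],
       [  0.        , 455.15349024, 208.07377814],
       [  0.        ,   0.        ,   1.        ]]), 'T': array([[-0.69534388, -0.31902678,  0.64398665, -0.36562093],
       [-0.71820186,  0.34104952, -0.60652396,  0.85189744],
       [-0.02613395, -0.88425513, -0.46627232,  0.75253813],
       [ 0.        ,  0.        ,  0.        ,  1.        ]])}
top {'intrins
[... 328 characters left out ...]
6e-02],
       [ 1.00861279e-03, -1.93032131e-01, -9.81191917e-01,
         1.25908553e+00],
       [ 0.00000000e+00,  0.00000000e+00,  0.00000000e+00,
         1.00000000e+00]])}
{'intrinsics': array([[321.98158604,   0.        , 318.55615629],
       [  0.        , 321.98158604, 202.69842652],
       [  0.        ,   0.        ,   1.        ]]), 'mount': array([[-8.91665416e-04, -9.57516932e-01, -2.88375676e-01,
         7.36668636e-02],
       [ 9.99999554e-01, -9.43119885e-04,  3.94909858e-05,
         1.93467696e-03],
       [-3.09786122e-04, -2.88375512e-01,  9.57517346e-01,
        -1.25544129e-01],
       [ 0.00000000e+00,  0.00000000e+00,  0.00000000e+00,
         1.00000000e+00]])}
```

View pics/top0.png

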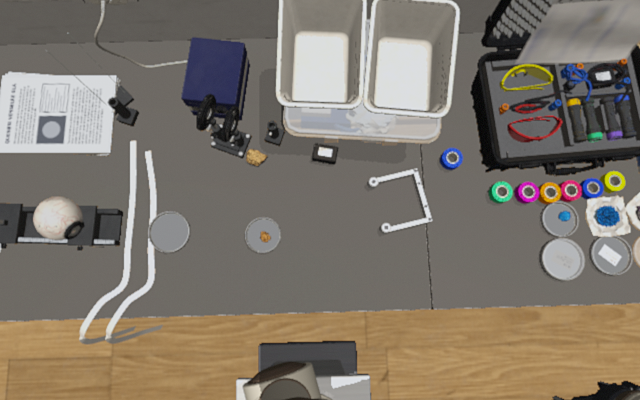

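View pics/scene0.png

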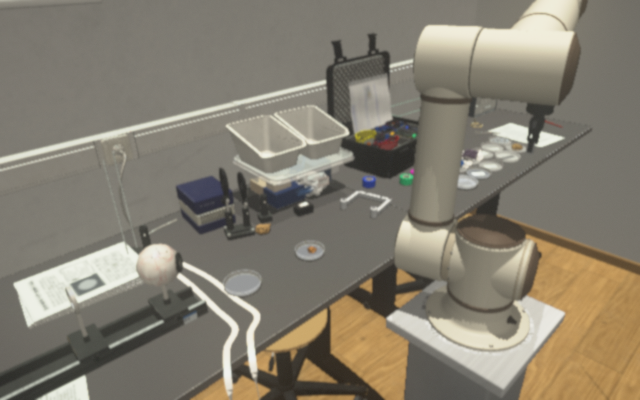

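The top view shows the dish with the stone at about (263,235). The dock is to its right, with posts at (373,182) and (386,228), and its mouth faces the dish. The limonite (257,157) and charger (325,153) lie beyond, and the big dish (169,232) is behind the small one. I'll zoom in to measure.

```bash
python3 - <<'E'
import cv2,numpy as np
t=cv2.imread("pics/top0.png"); s=cv2.imread("pics/scene0.png")
a=cv2.resize(t[130:270,230:450],None,fx=3.6,fy=3.6,interpolation=cv2.INTER_CUBIC); cv2.imwrite("pics/ta.png",a)
b=cv2.resize(s[170:270,270:410],None,fx=5.5,fy=5.5,interpolation=cv2.INTER_CUBIC); cv2.imwrite("pics/sb.png",b)
E
```

```text
(no output)
```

View pics/ta.png

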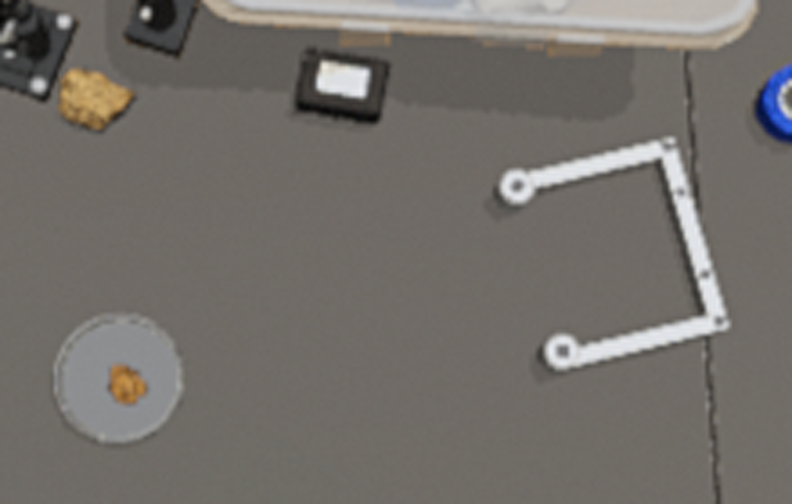

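View pics/sb.png

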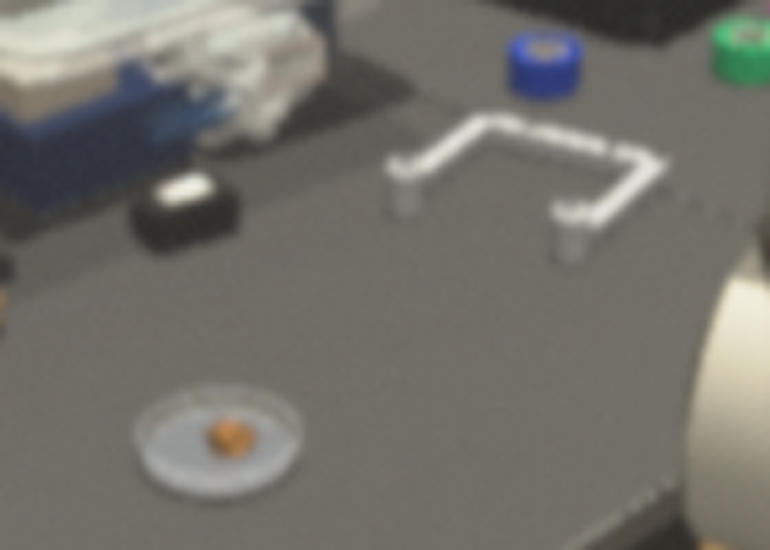

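```bash
cat > h.py <<'E'
import numpy as np
from workcell import *
def ray(n,p):
    c=calibration(n); d=np.linalg.inv(c["intrinsics"])@[p[0],p[1],1]; return c["T"][:3,3], c["T"][:3,:3]@d
def plane(n,p,z):
    o,d=ray(n,p); return o+d*(z-o[2])/d[2]
def tri(pt,ps):
    o1,d1=ray("top",pt);o2,d2=ray("scene",ps); d1/=np.linalg.norm(d1); d2/=np.linalg.norm(d2)
    A=np.stack([d1,-d2],1); s=np.linalg.lstsq(A,o2-o1,rcond=None)[0]
    a=o1+s[0]*d1;b=o2+s[1]*d2; return (a+b)/2, np.linalg.norm(a-b)
def proj(n,X):
    c=calibration(n); T=np.linalg.inv(c["T"]); q=c["intrinsics"]@(T[:3,:3]@X+T[:3,3]); return q[:2]/q[2]
E
python3 - <<'E'
from h import *
import cv2
np.set_printoptions(precision=4,suppress=True)
t=lambda x,y:((x+.5)/3.6+230-.5,(y+.5)/3.6+130-.5)
s=lambda x,y:((x+.5)/5.5+270-.5,(y+.5)/5.5+170-.5)
L=t(517,187);R=t(563,352)
print("tri L",tri(L,s(403,164)),"tri R",tri(R,s(573,211)))
PL=plane("top",L,.032);PR=plane("top",R,.032);print(PL,PR,np.linalg.norm(PL-PR))
# far corners
CL=plane("top",t(668,146),.018);CR=plane("top",t(720,322),.018);print("corners",CL,CR,np.linalg.norm(CL-CR))
M=(PL+PR)/2; y=(PL-PR)[:2];y/=np.linalg.norm(y); x=np.array([y[1],-y[0]])
B=(CL+CR)/2; yb=(CL-CR)[:2]
print("M",M,"x",x,"yaw",np.degrees(np.arctan2(x[1],x[0])),"yaw back",np.degrees(np.arctan2(-yb[0],yb[1])),"axis",np.degrees(np.arctan2(*(B-M)[1::-1])),"dist",(B-M)[:2]@x)
im=cv2.imread("pics/top0.png")
D=plane("top",t(118,378),.016);print("dish top",D)
for dx in(-64,64):print(plane("top",t(118+dx,378),.016))
print("dish tri", tri(t(118,378),s(218,428)))
st=plane("top",t(127,384),.015);print("stone",st)
d=D[:2]-M[:2];print("dish in dock",d@x,d@y)
for nm,p in dict(limon=(95,98),charger=(343,85),tape=(452.,158.),big=(169,232)).items():
    p=t(*p) if nm in("limon","charger") else p
    q=plane("top",p,.02)[:2];print(nm,q,(q-M[:2])@x,(q-M[:2])@y)
E
```

```text
tri L (array([ 0.6158, -0.1893,  0.0312]), np.float64(0.00330211006993033)) tri R (array([ 0.4989, -0.216 ,  0.0292]), np.float64(0.0010359993585668898))
[ 0.6144 -0.1902  0.032 ] [ 0.4982 -0.2159  0.032 ] 0.11902109975980434
corners [ 0.6443 -0.3001  0.018 ] [ 0.5179 -0.328   0.018 ] 0.1293766382373946
M [ 0.5563 -0.2031  0.032 ] x [ 0.2162 -0.9763] yaw -77.51128990444515 yaw back -77.57229595136437 axis -77.39538073540344 dist 0.11373054372188188
dish top [0.4903 0.0897 0.016 ]
[0.4915 0.1339 0.016 ]
[0.4891 0.0456 0.016 ]
dish tri (array([0.4909, 0.0903, 0.017 ]), np.float64(0.0018757524005802136))
stone [0.4861 0.0837 0.015 ]
dish in dock -0.3001444361695432 -0.001067817477082351
limon [0.6896 0.1043] -0.2712954868565591 0.196592627433748
charger [ 0.6944 -0.0718] -0.09828708510168696 0.16327341948394797
tape [ 0.6733 -0.3958] 0.21343072943708227 0.07256230029067826
big [0.5026 0.3207] -0.5230184607103835 0.06086676760753076
```

All measurements agree: post spacing is 119.0 mm, post height triangulates to about 30 mm, and the dish measures 88 mm across. The dock yaw is -77.5°, and the dish lies 300 mm before the mouth, almost on the dock axis. I'll turn the tool so its x axis points into the dock and go behind the dish, with the fingers part open to cradle it.

{"method": "apply_moves", "body": {"rows": [[31, 37, 0, 0, 0, -5.2, 0.5], [31, 37, 0, 0, 0, -5.2, 0.5], [31, 37, 0, 0, 0, -5.2, 0.5], [31, 37, 0, 0, 0, -5.2, 0.5], [31, 37, 0, 0, 0, -5.2, 0.5], [31, 37, 0, 0, 0, -5.2, 0.5], [31, 37, 0, 0, 0, -5.2, 0.5], [31, 37, 0, 0, 0, -5.2, 0.5], [31, 37, 0, 0, 0, -5.2, 0.5], [6, 40, 0, 0, 0, -5.2, 0.5], [6, 40, 0, 0, 0, -5.2, 0.5], [6, 40, 0, 0, 0, -5.2, 0.5], [6, 40, 0, 0, 0, -5.2, 0.5], [6, 40, 0, 0, 0, -5.2, 0.5], [6, 40, 0, 0, 0, -5.2, 0.5], [6, 40, 0, 0, 0, -5.2, 0.5], [6, 40, 0, 0, 0, -5.2, 0.5], [6, 40, 0, 0, 0, -4.1, 0.5], [0, 0, 0, 0, 0, 0, 0.5], [0, 0, 0, 0, 0, 0, 0.5]]}}

```text
time: 2.6
ee_pos: [0.2106, -0.1492, 0.2483]
tcp_rot: [-162.8, 0.3, -53.2]
wrist_force: [1.4, 0.9, -0.4]
opening: 0.043
```

```bash
python3 - <<'E'
from h import *
import cv2
np.set_printoptions(precision=4,suppress=True)
o=get_obs();print(o)
im=camera("wrist"); cv2.imwrite("pics/w1.png",im[:,:,::-1])
E
```

```text
{'time': 2.6, 'q': array([-53.2482, -36.4965, -23.6153, 103.2137,  17.2472, 179.9422]), 'qd': array([ 0.7263,  1.1399,  0.4517, -0.0382,  0.0326,  0.0512]), 'joint_efforts': array([-0.4433, -8.4126, 44.8492,  0.2468,  0.9659,  0.0001]), 'ee_pos': array([ 0.2106, -0.1492,  0.2483]), 'tcp_rot': array([-162.7524,    0.3153,  -53.193 ]), 'wrist_force': array([ 1.3901,  0.8641, -0.4098]), 'torque': array([-0.1135,  0.2326,  0.0142]), 'opening': 0.04301279400022615}
```

View pics/w1.png

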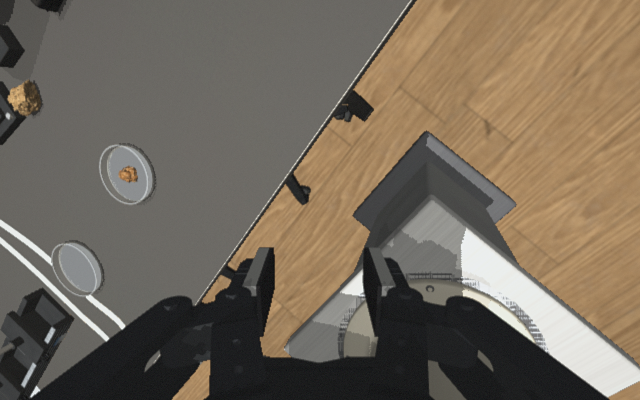

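The last joint hit its range because it turns the opposite way to what I assumed. The wrist picture shows nothing was touched: the dish is still at (127,174) with the stone in it. I'll undo the tilt and unwind the yaw the other way while moving out to the start pose.

{"method": "apply_moves", "body": {"rows": [[20, 5, 0, -5.2, 6.9, 0, 0.5], [20, 5, 0, -5.2, 6.9, 0, 0.5], [20, 5, 0, 0, 0, 10.3, 0.5], [20, 5, 0, 0, 0, 10.3, 0.5], [20, 10, 0, 0, 0, 10.3, 0.5], [20, 10, 0, 0, 0, 10.3, 0.5], [20, 15, 0, 0, 0, 10.3, 0.5], [20, 15, 0, 0, 0, 10.3, 0.5], [15, 20, 0, 0, 0, 10.3, 0.5], [15, 20, 0, 0, 0, 10.3, 0.5], [10, 25, 0, 0, 0, 10.3, 0.5], [10, 25, 0, 0, 0, 10.3, 0.5], [10, 25, 0, 0, 0, 10.3, 0.5], [10, 25, 0, 0, 0, 10.3, 0.5], [10, 25, 0, 0, 0, 10.3, 0.5], [10, 25, 0, 0, 0, 10.3, 0.5], [5, 20, 0, 0, 0, 10.3, 0.5], [5, 20, 0, 0, 0, 10.3, 0.5], [4, 10, 0, 0, 0, 10.3, 0.5], [0, 0, 0, 0, 0, 10.3, 0.5]]}}

```text
time: 5.15
ee_pos: [0.4093, 0.1088, 0.2473]
tcp_rot: [-176.3, 0.5, 136.1]
wrist_force: [-0.9, 0.2, -0.4]
opening: 0.0425
```

{"method": "apply_moves", "body": {"rows": [[0, 0, 0, 0, 0, 0, 0.5], [5, 5, 0, 0, 0, 9.7, 0.5], [5, 5, 0, 0, 0, 9.7, 0.5], [5, 5, 0, 0, 0, 9.7, 0.5], [5, 5, 0, 0, 0, 9.7, 0.5], [5, 5, 0, 0, 0, 9.7, 0.5], [5, 5, 0, 0, 0, 9.7, 0.5], [5, 5, 0, 0, 0, 9.7, 0.5], [5, 5, 0, 0, 0, 9.7, 0.5], [5, 5, 0, 0, 0, 9.7, 0.5], [5, 5, 0, 0, 0, 9.7, 0.5], [5, 4, 0, 0, 0, 9.7, 0.5], [5, 0, 0, 0, 0, 9.7, 0.5], [3, 0, 0, 0, 0, 9.7, 0.5], [3, 0, 0, 0, 0, 9.7, 0.5], [0, 0, 0, 0, 0, 9.7, 0.5], [0, 0, 0, 0, 0, 0, 0.5], [0, 0, 0, 0, 0, 0, 0.5]]}}

```text
time: 7.4
ee_pos: [0.4747, 0.1614, 0.2481]
tcp_rot: [-176.4, 0.6, -79.2]
wrist_force: [0.2, -0.7, 0.1]
opening: 0.0427
```

```bash
cat >> h.py <<'E'
from scipy.spatial.transform import Rotation as Ro
M=np.array([.5563,-.2031]);X=np.array([.2162,-.9763]);Y=np.array([.9763,.2162])
Rt=Ro.from_euler("xyz",[180,0,-77.5],degrees=True)
def todock(p): return (np.asarray(p)[:2]-M)@X,(np.asarray(p)[:2]-M)@Y
def goto(dx,dy,z):
    o=get_obs(); R=Ro.from_euler("xyz",o["tcp_rot"],degrees=True)
    t=np.r_[M+dx*X+dy*Y,z]
    print("pos",o["ee_pos"],"dock",todock(o["ee_pos"]),"rot",o["tcp_rot"],"q",o["q"],"t",o["time"],"F",o["wrist_force"],"op",o["opening"])
    print("need mm",(t-o["ee_pos"])*1e3,"deg",(Rt*R.inv()).as_rotvec(degrees=True))
E
python3 - <<'E'
from h import *
import cv2
np.set_printoptions(precision=4,suppress=True)
goto(-.38,0,.022)
im=camera("wrist"); cv2.imwrite("pics/w2.png",im[:,:,::-1])
im=camera("top"); cv2.imwrite("pics/t2.png",im[:,:,::-1])
E
```

```text
pos [0.4747 0.1614 0.2481] dock (np.float64(-0.3735490285823856), np.float64(-0.0008639131119738666)) rot [-176.4436    0.5985  -79.1785] q [ 18.7286  -5.2171  -0.2079  91.4043   0.1027 -82.0711] t 7.4 F [ 0.1568 -0.7068  0.09  ] op 0.04272684523167668
need mm [  -0.5434    6.4499 -226.1376] deg [-1.3048  3.3622  1.6965]
```

View pics/w2.png

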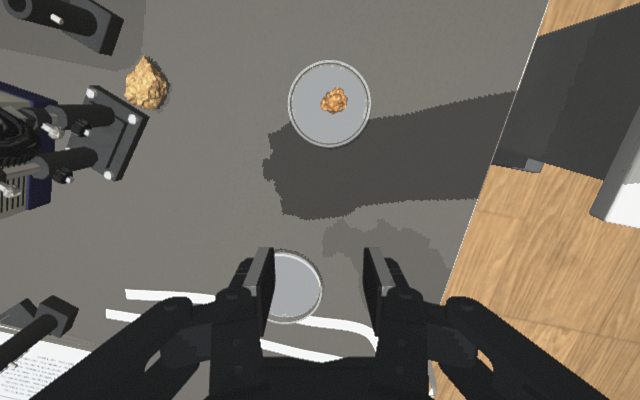

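The wrist view shows the dish at (329,103) with the stone in it, the limonite at (146,84), and the big dish at (285,287), well behind the fingers. I'll cross-check the dish position with a ray from this view.

```bash
python3 - <<'E'
from h import *
import cv2
np.set_printoptions(precision=4,suppress=True)
def wplane(p,z,o):
    c=calibration("wrist"); T=np.eye(4);T[:3,:3]=Ro.from_euler("xyz",o["tcp_rot"],degrees=True).as_matrix();T[:3,3]=o["ee_pos"];T=T@c["mount"]
    d=T[:3,:3]@np.linalg.inv(c["intrinsics"])@[p[0],p[1],1]; return T[:3,3]+d*(z-T[2,3])/d[2]
o=get_obs()
for p in((329.5,103.5),(289,104),(371,104),(285,287)): q=wplane(p,.016,o);print(p,q,todock(q))
E
```

```text
(329.5, 103.5) [0.4921 0.0883 0.016 ] (np.float64(-0.2983197366162156), np.float64(0.0003592584584239283))
(289, 104) [0.5345 0.0969 0.016 ] (np.float64(-0.29761771502371787), np.float64(0.043582448845798566))
(371, 104) [0.4492 0.0805 0.016 ] (np.float64(-0.30004494130250586), np.float64(-0.04323513756850296))
(285, 287) [0.5035 0.3185 0.016 ] (np.float64(-0.5206727409445973), np.float64(0.061240006350795004))
```

The two views agree to within 2 mm. Next I correct the tilt and descend behind the dish, stopping above the table first.

{"method": "apply_moves", "body": {"rows": [[0, 6, -10, -1.3, 3.4, 1.7, 0.5], [0, 0, -30, 0, 0, 0, 0.5], [0, 0, -30, 0, 0, 0, 0.5], [0, 0, -30, 0, 0, 0, 0.5], [0, 0, -30, 0, 0, 0, 0.5], [0, 0, -30, 0, 0, 0, 0.5], [0, 0, -30, 0, 0, 0, 0.5], [0, 0, -15, 0, 0, 0, 0.5], [0, 0, 0, 0, 0, 0, 0.5], [0, 0, 0, 0, 0, 0, 0.5]]}}

```text
time: 8.75
ee_pos: [0.4753, 0.1676, 0.0446]
tcp_rot: [-179.9, 0.0, -77.2]
wrist_force: [0.3, -0.2, -0.0]
opening: 0.0427
```

```bash
python3 - <<'E'
from h import *
import cv2
np.set_printoptions(precision=4,suppress=True)
goto(-.38,0,.024)
im=camera("wrist"); cv2.imwrite("pics/w3.png",im[:,:,::-1])
E
```

```text
pos [0.4753 0.1676 0.0446] dock (np.float64(-0.37947836190532236), np.float64(0.0010337482163225822)) rot [-179.9164    0.0332  -77.2072] q [ 19.4175  -0.2623 -17.9431  72.2323   0.0233 -83.3753] t 8.75 F [ 0.276  -0.2326 -0.0007] op 0.04271775607498971
need mm [ -1.1143   0.2502 -20.624 ] deg [-0.0507  0.0743 -0.2928]
```

View pics/w3.png

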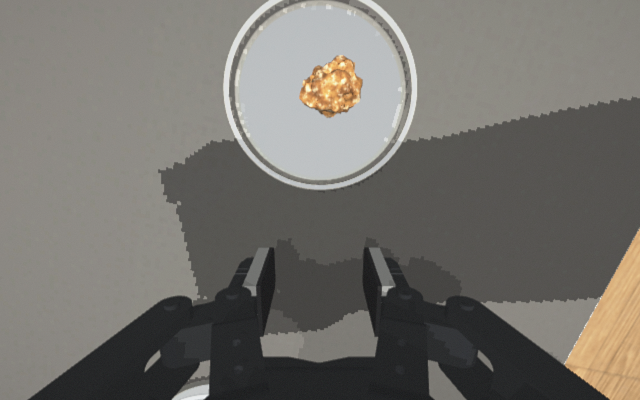

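The ends of the pads are at about (273,248) and (365,248). From the known opening, that puts the fingertips about 13 mm ahead of the TCP at this closure, so a TCP height of 0.018 leaves them about 5 mm above the table. I'll descend and watch the force.

{"method": "apply_moves", "body": {"rows": [[-1, 0, -10, 0, 0, -0.3, 0.5], [0, 0, -8, 0, 0, 0, 0.5], [0, 0, -5, 0, 0, 0, 0.5], [0, 0, -3, 0, 0, 0, 0.5], [0, 0, 0, 0, 0, 0, 0.5], [0, 0, 0, 0, 0, 0, 0.5]]}}

```text
time: 9.55
ee_pos: [0.4737, 0.1674, 0.0176]
tcp_rot: [-180.0, 0.0, -77.5]
wrist_force: [-0.0, 0.1, -0.2]
opening: 0.0424
```

```bash
python3 - <<'E'
from h import *
np.set_printoptions(precision=4,suppress=True)
goto(-.34,0,.018)
E
```

```text
pos [0.4737 0.1674 0.0176] dock (np.float64(-0.3795973205336356), np.float64(-0.0005040046039708701)) rot [-179.9925    0.0279  -77.4818] q [ 19.4503   0.6107 -20.157   69.2214   0.0268 -83.0679] t 9.55 F [-0.0011  0.0701 -0.2354] op 0.042394426862825386
need mm [  9.0609 -38.5854   0.426 ] deg [-0.0288  0.0013 -0.0182]
```

{"method": "apply_moves", "body": {"rows": [[1.3, -5.9, 0, 0, 0, 0, 0.5], [1.3, -5.9, 0, 0, 0, 0, 0.5], [1.3, -5.9, 0, 0, 0, 0, 0.5], [0.6, -2.9, 0, 0, 0, 0, 0.5], [0.7, -2.9, 0, 0, 0, 0, 0.5], [0.6, -2.9, 0, 0, 0, 0, 0.5], [0.7, -2.9, 0, 0, 0, 0, 0.5], [0.6, -2.9, 0, 0, 0, 0, 0.5], [0.7, -2.9, 0, 0, 0, 0, 0.5], [0.9, -4, 0, 0, 0, 0, 0.5], [1.1, -5, 0, 0, 0, 0, 0.5], [1.3, -5.9, 0, 0, 0, 0, 0.5], [1.3, -5.9, 0, 0, 0, 0, 0.5], [1.3, -5.9, 0, 0, 0, 0, 0.5], [0.9, -4, 0, 0, 0, 0, 0.5], [0.4, -2, 0, 0, 0, 0, 0.5], [0, 0, 0, 0, 0, 0, 0.5]]}}

```text
time: 11.68
ee_pos: [0.4886, 0.0995, 0.0174]
tcp_rot: [180.0, 0.0, -77.5]
wrist_force: [0.3, -0.3, 1.1]
opening: 0.0426
```

```bash
python3 - <<'E'
from h import *
import cv2
np.set_printoptions(precision=4,suppress=True)
goto(-.1,0,.018)
im=camera("wrist"); cv2.imwrite("pics/w4.png",im[:,:,::-1])
E
```

```text
pos [0.4886 0.0995 0.0174] dock (np.float64(-0.31001390168230236), np.float64(-0.0006470268541126392)) rot [179.9929   0.0179 -77.4914] q [ 11.4951   0.1209 -20.6731  69.2134   0.0178 -91.0135] t 11.675 F [ 0.3322 -0.3282  1.0717] op 0.04255339115171714
need mm [  46.0432 -204.9257    0.6314] deg [-0.016  -0.0108 -0.0086]
```

View pics/w4.png

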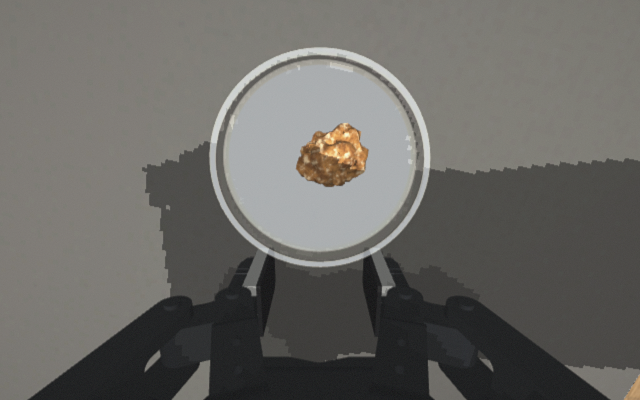

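The dish is cradled evenly at (320,157) with both fingertips against its rear wall and the stone in place. I'll push on.

{"method": "apply_moves", "body": {"rows": [[0.9, -4, 0, 0, 0, 0, 0.5], [1.3, -5.9, 0, 0, 0, 0, 0.5], [1.7, -7.8, 0, 0, 0, 0, 0.5], [1.8, -7.8, 0, 0, 0, 0, 0.5], [1.7, -7.8, 0, 0, 0, 0, 0.5], [1.8, -7.8, 0, 0, 0, 0, 0.5], [1.7, -7.8, 0, 0, 0, 0, 0.5], [1.8, -7.8, 0, 0, 0, 0, 0.5], [1.7, -7.8, 0, 0, 0, 0, 0.5], [1.8, -7.8, 0, 0, 0, 0, 0.5], [1.7, -7.8, 0, 0, 0, 0, 0.5], [1.8, -7.8, 0, 0, 0, 0, 0.5], [1.7, -7.8, 0, 0, 0, 0, 0.5], [1.8, -7.8, 0, 0, 0, 0, 0.5], [1.7, -7.8, 0, 0, 0, 0, 0.5], [1.8, -7.8, 0, 0, 0, 0, 0.5], [1.7, -7.8, 0, 0, 0, 0, 0.5], [1.3, -5.9, 0, 0, 0, 0, 0.5], [0.9, -4, 0, 0, 0, 0, 0.5], [0.4, -2, 0, 0, 0, 0, 0.5]]}}

```text
time: 14.22
ee_pos: [0.5197, -0.0394, 0.0174]
tcp_rot: [180.0, 0.0, -77.5]
wrist_force: [-0.7, -0.2, 0.1]
opening: 0.043
```

```bash
python3 - <<'E'
from h import *
import cv2
np.set_printoptions(precision=4,suppress=True)
goto(-.1,0,.018)
im=camera("wrist"); cv2.imwrite("pics/w5.png",im[:,:,::-1])
im=camera("top"); cv2.imwrite("pics/t5.png",cv2.resize(im[130:270,230:450,::-1],None,fx=3.6,fy=3.6))
E
```

```text
pos [ 0.5197 -0.0394  0.0174] dock (np.float64(-0.16773862597549935), np.float64(-0.00038656210477500005)) rot [179.9918   0.0285 -77.4875] q [  -4.3492    3.1716  -17.5476   69.2968    0.0249 -106.8616] t 14.225 F [-0.7394 -0.1577  0.1338] op 0.043037946207253305
need mm [ 15.026  -66.0653   0.6241] deg [-0.0261 -0.0141 -0.0125]
```

View pics/w5.png

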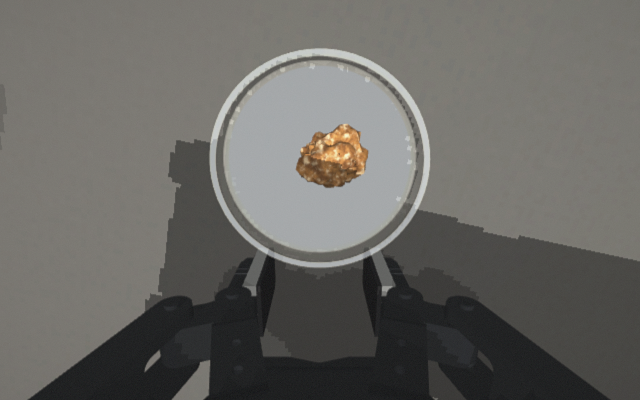

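View pics/t5.png

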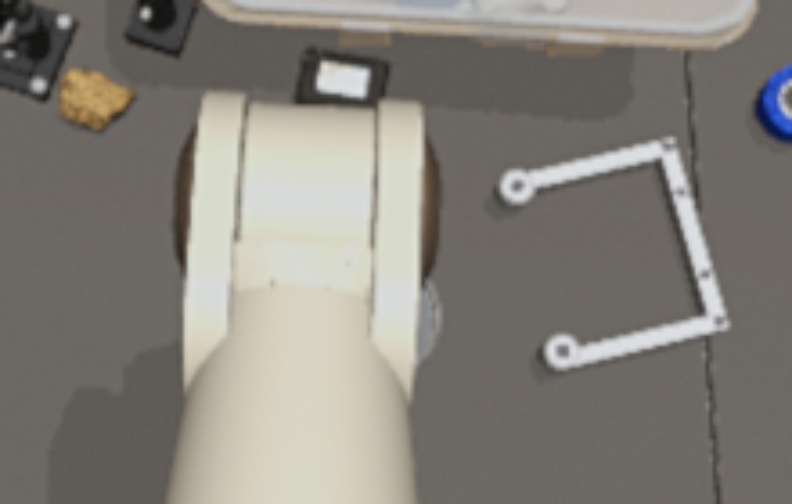

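The dish has stayed centred in the cradle, again at (320,157), with the stone unmoved. I'll push on to just short of the mouth, then check the posts against the fingers with the wrist camera, where shared calibration errors cancel.

{"method": "apply_moves", "body": {"rows": [[0.9, -4, 0, 0, 0, 0, 0.5], [1.4, -5.9, 0, 0, 0, 0, 0.5], [1.7, -7.8, 0, 0, 0, 0, 0.5], [1.8, -7.8, 0, 0, 0, 0, 0.5], [1.7, -7.8, 0, 0, 0, 0, 0.5], [1.8, -7.8, 0, 0, 0, 0, 0.5], [1.7, -7.8, 0, 0, 0, 0, 0.5], [1.8, -7.8, 0, 0, 0, 0, 0.5], [1.7, -7.8, 0, 0, 0, 0, 0.5], [1.3, -5.9, 0, 0, 0, 0, 0.5], [0.9, -4, 0, 0, 0, 0, 0.5], [0.9, -4, 0, 0, 0, 0, 0.5], [0, 0, 0, 0, 0, 0, 0.5]]}}

```text
time: 15.95
ee_pos: [0.5373, -0.1179, 0.0174]
tcp_rot: [180.0, 0.0, -77.5]
wrist_force: [-0.6, 0.1, 0.5]
opening: 0.043
```

```bash
python3 - <<'E'
from h import *
import cv2
np.set_printoptions(precision=4,suppress=True)
goto(-.085,0,.018)
im=camera("wrist"); cv2.imwrite("pics/w6.png",im[:,:,::-1])
im=camera("top"); cv2.imwrite("pics/t6.png",cv2.resize(im[130:270,230:450,::-1],None,fx=3.6,fy=3.6))
E
```

```text
pos [ 0.5373 -0.1179  0.0174] dock (np.float64(-0.08732801258675912), np.float64(-0.0001633806375216919)) rot [179.9919   0.0139 -77.4967] q [ -12.3785    7.0224  -13.4066   69.5843    0.0092 -114.8818] t 15.95 F [-0.5611  0.0503  0.4874] op 0.042970300320017085
need mm [ 0.6647 -2.2457  0.6065] deg [-0.0118 -0.0109 -0.0033]
```

View pics/w6.png

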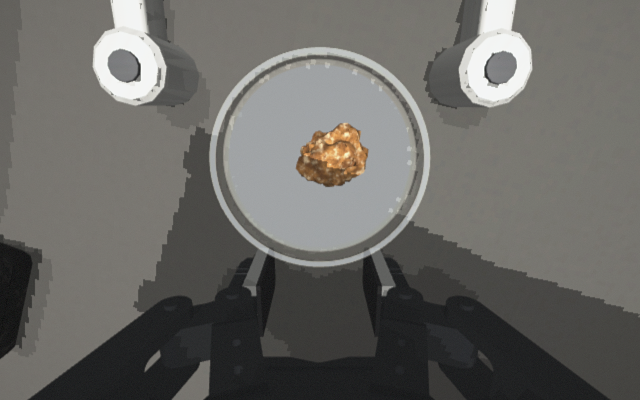

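View pics/t6.png

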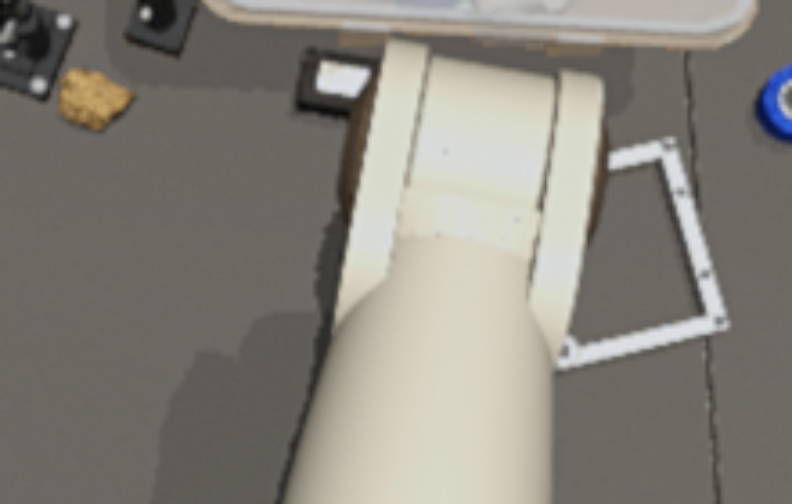

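The posts' holes are at about (123,66) and (501,68) and the dish at (320,157). The dock centre seems to be about 2.6 mm to +y (left in the picture) of the dish, so I'll pin that down.

```bash
python3 - <<'E'
import cv2,numpy as np
im=cv2.imread("pics/w6.png"); g=cv2.cvtColor(im,cv2.COLOR_BGR2GRAY)
cs=[]
for x0,x1 in((95,155),(470,530)):
    sub=g[35:100,x0:x1]; m=(sub<150).astype(np.uint8)
    n,l,s,c=cv2.connectedComponentsWithStats(m)
    for i in range(1,n):
        if 300<s[i,4]<2500: print(s[i],c[i]+[x0,35])
# outer edges of bright ring
for r in range(50,90,8):
    w=np.where(g[r]>185)[0]; print(r,w.min(),w.max(),(w.min()+w.max())/2)
# dish rim outer edge rows
for r in (140,150,157,165,175):
    row=g[r].astype(int); w=np.where(row[190:450]>185)[0]+190
    w=[x for x in w if not 270<x<390]; print(r,min(w),max(w),(min(w)+max(w))/2)
# pads: bright edge inner
E
```

```text
[ 13  14  33  34 851] [124.26204465  65.82256169]
[ 14  16  33  34 820] [499.76219512  67.47195122]
50 94 530 312.0
58 93 530 311.5
66 93 531 312.0
74 96 529 312.5
82 100 525 312.5
140 423 428 425.5
150 408 429 418.5
157 424 429 426.5
165 424 429 426.5
175 423 427 425.0
```

{"method": "apply_moves", "body": {"rows": [[1.1, -2.8, 0, 0, 0, 0, 0.5], [1.1, -2.8, 0, 0, 0, 0, 0.5], [1.1, -2.8, 0, 0, 0, 0, 0.5], [1.1, -2.8, 0, 0, 0, 0, 0.5], [1.1, -2.8, 0, 0, 0, 0, 0.5], [0.6, -2.9, 0, 0, 0, 0, 0.5], [0, 0, 0, 0, 0, 0, 0.5]]}}

```text
time: 16.92
ee_pos: [0.5434, -0.1348, 0.0174]
tcp_rot: [180.0, 0.0, -77.5]
wrist_force: [-1.1, -0.2, -0.5]
opening: 0.0424
```

```bash
python3 - <<'E'
from h import *
import cv2
np.set_printoptions(precision=4,suppress=True)
goto(.01,.0025,.018)
im=camera("wrist"); cv2.imwrite("pics/w7.png",im[:,:,::-1])
E
```

```text
pos [ 0.5434 -0.1348  0.0174] dock (np.float64(-0.06951866262405829), np.float64(0.002153578783565616)) rot [179.9933   0.0156 -77.4956] q [ -13.9337    8.3194  -11.9655   69.728     0.011  -116.4381] t 16.925 F [-1.0582 -0.1543 -0.4901] op 0.04240894862745034
need mm [ 17.5314 -77.5657   0.622 ] deg [-0.0138 -0.0099 -0.0044]
```

View pics/w7.png

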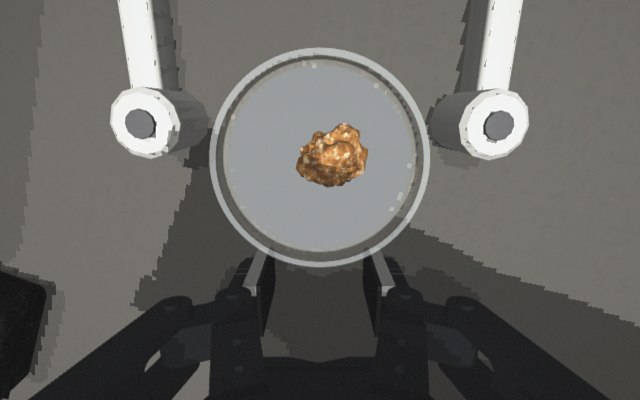

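The post holes are now at (140,124) and (498,125), with midpoint 319 against the dish at 320, so the dish is centred to within about 0.3 mm. I'll push straight through the gap and stop short of the back wall.

{"method": "apply_moves", "body": {"rows": [[0.6, -2.9, 0, 0, 0, 0, 0.5], [1.3, -5.9, 0, 0, 0, 0, 0.5], [1.3, -5.9, 0, 0, 0, 0, 0.5], [1.3, -5.9, 0, 0, 0, 0, 0.5], [1.3, -5.9, 0, 0, 0, 0, 0.5], [1.3, -5.9, 0, 0, 0, 0, 0.5], [1.3, -5.9, 0, 0, 0, 0, 0.5], [1.3, -5.9, 0, 0, 0, 0, 0.5], [1.3, -5.9, 0, 0, 0, 0, 0.5], [1.3, -5.9, 0, 0, 0, 0, 0.5], [1.3, -5.9, 0, 0, 0, 0, 0.5], [1.3, -5.9, 0, 0, 0, 0, 0.5], [0.6, -2.9, 0, 0, 0, 0, 0.5], [0.4, -2, 0, 0, 0, 0, 0.5], [0, 0, 0, 0, 0, 0, 0.5]]}}

```text
time: 18.85
ee_pos: [0.5592, -0.2073, 0.0174]
tcp_rot: [180.0, 0.0, -77.5]
wrist_force: [-0.7, 0.4, 0.9]
opening: 0.0425
```

```bash
python3 - <<'E'
from h import *
import cv2
np.set_printoptions(precision=4,suppress=True)
goto(.012,.0022,.018)
im=camera("wrist"); cv2.imwrite("pics/w8.png",im[:,:,::-1])
E
```

```text
pos [ 0.5592 -0.2073  0.0174] dock (np.float64(0.004770177792104512), np.float64(0.0019329258691644809)) rot [179.9933   0.019  -77.4887] q [ -20.3486   13.1417   -6.3884   70.4858    0.0123 -122.86  ] t 18.85 F [-0.7354  0.371   0.8934] op 0.042522481264479654
need mm [ 1.8236 -7.0003  0.6152] deg [-0.0171 -0.0107 -0.0113]
```

View pics/w8.png

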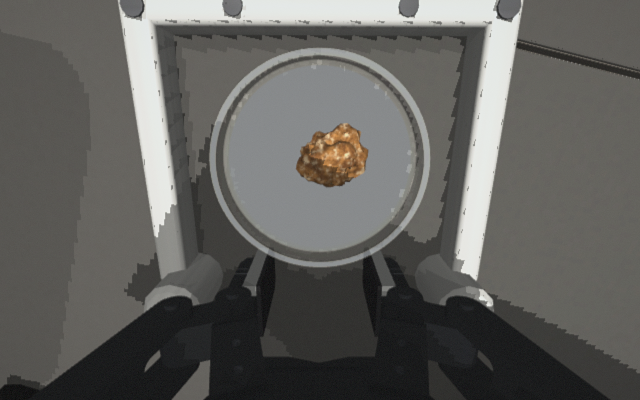

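The dish is inside the dock, with its front rim at row 48 and the top inner edge of the back wall at about row 24. I'll work out the remaining gap.

```bash
python3 - <<'E'
from h import *
import cv2
g=cv2.cvtColor(cv2.imread("pics/w8.png"),cv2.COLOR_BGR2GRAY)
print(g[14:64,320].tolist())
c=calibration("wrist"); K=np.linalg.inv(c["intrinsics"]);m=c["mount"]
def tx(p,z):  # z above table
    d=m[:3,:3]@K@[p[0],p[1],1]; h=.0174-z; s=(h-m[2,3])/d[2]; return (m[:3,3]+d*s)
for r,z in((22,.018),(24,.018),(26,.018),(36,0),(48,.016),(266,.016)): print(r,z,tx((320,r),z)*1e3)
E
```

```text
[231, 230, 228, 228, 227, 226, 220, 211, 197, 186, 165, 132, 89, 70, 71, 70, 68, 70, 70, 66, 67, 56, 50, 51, 81, 88, 89, 88, 88, 88, 87, 86, 86, 105, 148, 159, 157, 158, 160, 162, 146, 99, 75, 71, 72, 100, 143, 153, 155, 156]
22 0.018 [103.34787355   0.36331179  -0.6       ]
24 0.018 [102.72767189   0.36356228  -0.6       ]
26 0.018 [102.10547455   0.36381358  -0.6       ]
36 0 [102.32325252   0.42331962  17.4       ]
48 0.016 [95.43858378  0.37312784  1.4       ]
266 0.016 [8.36880134 0.40829459 1.4       ]
```

The gap comes out at about 7 mm from two edges of the wall (top 102.4, base 102.3), and dead reckoning gives 7.2 mm. I'll close it gently.

{"method": "apply_moves", "body": {"rows": [[0.4, -2, 0, 0, 0, 0, 0.5], [0.4, -2, 0, 0, 0, 0, 0.5], [0.2, -1, 0, 0, 0, 0, 0.5], [0.2, -1, 0, 0, 0, 0, 0.5], [0.1, -0.5, 0, 0, 0, 0, 0.5], [0, 0, 0, 0, 0, 0, 0.5]]}}

```text
time: 19.65
ee_pos: [0.5605, -0.2138, 0.0174]
tcp_rot: [180.0, 0.0, -77.5]
wrist_force: [-0.3, 0.2, -0.2]
opening: 0.0426
```

```bash
python3 - <<'E'
from h import *
import cv2
np.set_printoptions(precision=4,suppress=True)
goto(.012,.0022,.018)
im=camera("wrist"); cv2.imwrite("pics/w9.png",im[:,:,::-1]); g=cv2.cvtColor(im,cv2.COLOR_RGB2GRAY); print(g[20:64,320].tolist())
E
```

```text
pos [ 0.5605 -0.2138  0.0174] dock (np.float64(0.011336865260970181), np.float64(0.0017876544571684074)) rot [179.9887   0.0213 -77.4864] q [ -20.8829   13.6026   -5.8394   70.5792    0.0116 -123.3965] t 19.65 F [-0.2627  0.2298 -0.2498] op 0.042592600086513416
need mm [ 0.5455 -0.5572  0.6258] deg [-0.0184 -0.0156 -0.0136]
[229, 230, 230, 231, 230, 231, 231, 231, 231, 231, 232, 231, 231, 231, 231, 231, 230, 229, 229, 228, 225, 219, 209, 195, 182, 154, 114, 84, 134, 149, 147, 148, 143, 140, 136, 120, 79, 65, 66, 75, 104, 118, 123, 124]
```

View pics/w9.png

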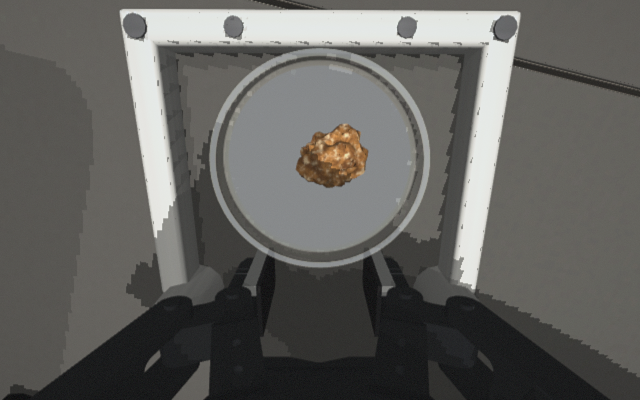

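The rim is almost at the wall: rim row 47.7, wall edge row about 45, so well under 1 mm is left. Two small steps will bring it into contact.

{"method": "apply_moves", "body": {"rows": [[0.1, -0.5, 0, 0, 0, 0, 0.5], [0.1, -0.5, 0, 0, 0, 0, 0.5], [0, 0, 0, 0, 0, 0, 0.5]]}}

```text
time: 20.08
ee_pos: [0.5606, -0.2145, 0.0173]
tcp_rot: [180.0, 0.1, -77.5]
wrist_force: [-0.4, 2.6, 0.0]
opening: 0.0426
```

The force rose to +2.6 N in y, so the dish is against the wall. I'll back straight off and then lift.

{"method": "apply_moves", "body": {"rows": [[-0.1, 0.5, 0, 0, 0, 0, 0.5], [-0.2, 1, 0, 0, 0, 0, 0.5], [-0.6, 2.9, 0, 0, 0, 0, 0.5], [-1.3, 5.9, 0, 0, 0, 0, 0.5], [-1.3, 5.9, 0, 0, 0, 0, 0.5], [0, 0, 10, 0, 0, 0, 0.5], [0, 0, 20, 0, 0, 0, 0.5], [0, 0, 30, 0, 0, 0, 0.5], [0, 0, 30, 0, 0, 0, 0.5], [0, 0, 30, 0, 0, 0, 0.5], [0, 0, 20, 0, 0, 0, 0.5], [0, 0, 0, 0, 0, 0, 0.5], [0, 0, 0, 0, 0, 0, 0.5]]}}

```text
time: 21.7
ee_pos: [0.557, -0.1984, 0.1567]
tcp_rot: [180.0, 0.0, -77.5]
wrist_force: [-0.5, -0.1, 0.1]
opening: 0.0431
```

```bash
python3 - <<'E'
from h import *
import cv2
np.set_printoptions(precision=4,suppress=True)
goto(.012,.0022,.018)
im=camera("wrist"); cv2.imwrite("pics/w10.png",im[:,:,::-1])
im=camera("top"); cv2.imwrite("pics/t10.png",im[:,:,::-1])
E
```

```text
pos [ 0.557  -0.1984  0.1567] dock (np.float64(-0.004389999316907787), np.float64(0.0016932471065212356)) rot [179.9588   0.0464 -77.4825] q [ -19.6177    9.8266    5.299    85.532     0.0174 -122.1352] t 21.7 F [-0.4603 -0.1027  0.1219] op 0.04313313170577095
need mm [   4.0382  -15.8924 -138.6706] deg [-0.0364 -0.0502 -0.0175]
```

View pics/w10.png

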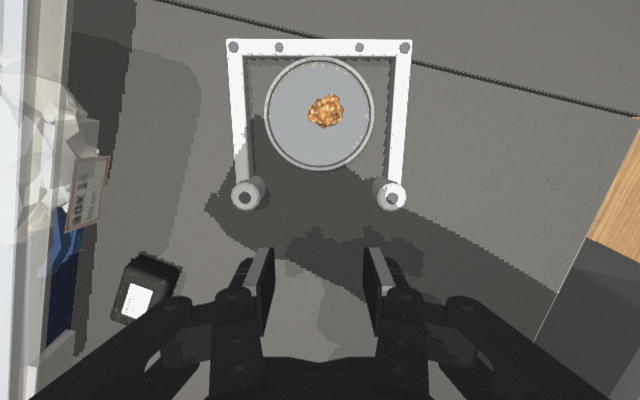

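View pics/t10.png

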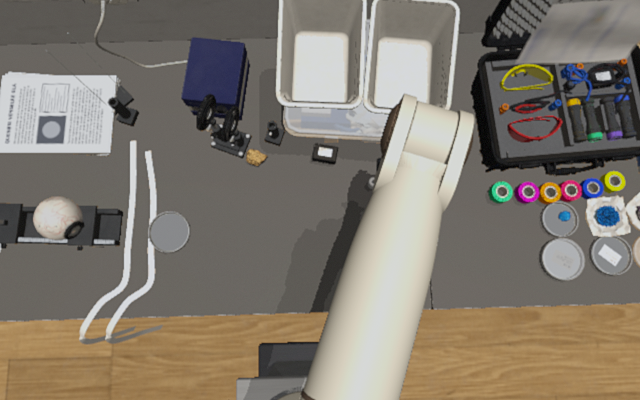

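The wrist view shows the dish at (319,113), with its rim (row 57) against the back wall's edge (row 55), centred between the rails and the stone inside. In the top view the limonite, charger and big dish are where they started. The fingers are clear.

```bash
python3 -c "
from workcell import *
job_done()"
```

```text
the job is handed in; nothing more can be done
```

I pushed the dish with the part-open fingertips along the dock axis, through the gap and up to the back wall, then backed off, lifted clear and handed in at about 22 s. `job_done()` gave no verdict.

**Last checks**
- **At the wall:** the wrist force rose to 2.6 N as the dish met the wall. In the final wrist picture its rim sits at the wall edge, centred between the rails.
- **Dish and stone:** the dish looked flat all the way, and the stone kept its place in it.
- **Other things:** by eye, the charger, limonite and big dish look unmoved in the final top picture. The tape roll was hidden behind the arm; it was in place in the last view I had of it, and the arm never went down near it.

**What disagreed or went wrong**
- **Wrong turn:** my first yaw turn drove the last joint to its range limit, so I unwound it the other way. Nothing was touched, and it cost about 5 s.
- **Camera offset:** the wrist camera put the dock centre about 2.5 mm to the side of the top-camera estimate. I corrected this before the gap, leaving the dish centred between the posts to about 0.3 mm.

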